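# Latch, tug-test and turn over a specimen carrier

## Robot

A 7-joint arm with a two-finger parallel gripper is mounted at the origin on a cart in front of the work surface, level with it; the furniture and walls round the work are solid. World frame = base frame: x ahead of the robot, y to its left, z up, the work surface at z = 0. Lengths are in m, angles in rad, forces in N, time in s.
With the tool pointing down it reaches from about 0.425 to 0.875 m from the base axis. Payload 4.7 kg.
Tool frame: the origin (TCP) lies midway between the tips of the shut fingers; the grasp point (between the pads) lies 19 mm behind it; z points along the fingers, y is the line along which they close (so a half turn about z gives the same grasp; the last joint's range is limited). The gripper opens to 87 mm and grips with 3 to 60 N. Pads are 19 mm wide; open, the fingers measure 117 mm over their backs; the gripper's body (75 mm by 190 mm) begins 51 mm behind the grasp point.
Start: joints at [-1.233, 0.321, -0.07, 1.45, 0.023, 1.371, -0.057], TCP at [0.207, 0.616, 0.223] pointing down, gripper open.
Joint ranges: [-2.86, 2.86], [-0.3, 2.09], [-1.38, 1.24], [0.06, 2.45], [-1.56, 4.7], [0.09, 2.05], [-2.69, 2.69]. Speed limits (rad/s): [2.57, 2.57, 3.14, 3.14, 3.14, 3.14, 3.14].

## Interface

Orientations are given as a rotation vector (axis times angle).
In Python, from bench import ctrl gives the robot as it stands.
- The arm moves only by the shell command python3 inch.py FILE [FORCE], which reads ROWS from the file FILE. ROWS is a JSON list that holds a single list of rows (three levels of brackets), with 1 to 20 rows, each of 5 numbers: dx, dy, dz in cm, then a turn about the tool's z in rad, then the opening from 0.0 (shut) to 1.0 (fully open); each row is the pose to reach, as a shift and turn from the pose commanded when the command began, along the tool's axes at that moment; what a row does not reach only later rows make up. A row lasts 1/10 s, in which the tool goes at most 0.05 m and 0.15 rad, less where a joint would pass 70% of its speed; a pose out of reach is approached as far as the arm can. The fingers move at their own pace and stop on an object; FORCE is the grip in N (left out, the last holds). Time passes only in rows, so rows that do not move let the fingers close. It prints the time, the measured TCP pose, the force, the opening and the grip force at its end. Input that does not fit is refused with a message, and nothing moves.
- ctrl.get_state(): the state, without advancing time (a new reading comes with each control period).
- ctrl.get_image(name): name is "side" or "top"; returns the picture (480x640x3 uint8, red, green, blue); there is no depth.
- ctrl.camera_model(name): a dict with "vertical_fov" (degrees; the focal length in pixels is half the picture's height over the tangent of half this angle, whatever the lens; pixels are square), "cx", "cy" (the principal point, pixels), "rvec" (rotation vector, rad) and "tvec" (3), from world to camera coordinates, as OpenCV has them. Camera axes: x right, y down, z forward; pixel columns grow to the right and rows downward; lengths in m; the calibration is good to about 2 mm. A picture is of the moment at which its call begins. camera_model takes no time and is no camera call.
- ctrl.close_job(): hands the job in; it is judged then, once.
The state is a dict: "time": time; "joint_positions": joint angles; "qd": joint speeds; "joint_torque": joint torques, N m; "position": TCP position; "tool_rot": TCP orientation; "ft_force": force on the tool from outside, world axes, zero at the start; "torque": the same for the moment, N m; "grip_width": opening from 0.0 (shut) to 1.0 (fully open); "grip_force": force on a finger pad.
Only numpy, scipy, OpenCV 4.12 (cv2) and the standard library are available. Lean on these libraries where they do the work, as an engineer would, in place of code of your own. Each camera call takes 0.05 s, during which the arm holds its last target. There are 200 camera calls.

## Task

Lower the specimen carrier over the shaft and the small pin of the turnover stand's tilted deck until it sits flat, slide the latch fully shut over it, and give the carrier a firm tug straight off the deck by its handle to prove that the latch holds. Only then swing the deck over by its turning bar until the carrier hangs fully upside down with the deck at its stop, and let go. Leave the two vials, the dropper bottle and the rubber blower standing where they are.

Things in the scene. Friction and masses are not known exactly. Their poses are not given: they have to be found in the camera images.
- stand: turnover stand, fixed to the bench (place and yaw vary): dark steel base plate 120 (x) x 192 (y) x 10 mm; two aluminium posts at y = -87 and +87 mm (10 mm thick, 22 mm wide, rounded tops 136 mm high) carry the tilting deck on a level axis along the stand's y, 125 mm above the bench. Origin: centre of the base's underside; at yaw 0 its front faces the robot (-x).
- cradle (a joint): turn of the deck (rad) about the stand's y axis. 0: face leans 45 degrees to the front; grows as the front edge with the turning bar goes up, over the top and to the back; 0.785: face level, up; stop at 3.927: face straight down. Stiff friction hinge (0.4 N m, about 5 N at the bar), stays where left, no spring. Starts at 0 to 0.35 (leaning 45 to 25 degrees).
- seat (a point): centre of the deck's face, foot of the shaft; axes turn with the deck: z out of the face, y along the hinge, x up the slope, away from the turning bar. Deck 96 (x) x 156 (y) x 8 mm, hinge axis 4 mm below this point. Steel shaft here 12 mm diameter, 27 mm tall, top 8 mm tapered to 6 mm; pin at y = -34 mm: 7 mm diameter, 21 mm tall, top 5 mm tapered to 3 mm.
- turn_bar (a point): middle of the turning bar, a round steel bar of 10 mm diameter along the deck's y, 88 mm from the hinge axis, in the plane of the deck, carried by two side arms at y = -34 and +34 mm (58 mm clear between them); the gap between bar and deck edge is 35 mm wide.
- latch_slide (a joint): slide of the dark steel latch yoke (m) along the deck's -y: 0 fully open, 0.020 fully shut; starts anywhere between, stays where it is left (2 N friction). The carrier passes only when this is below 0.003; shut, its two teeth reach over the carrier's lugs with 1.5 mm of play.
- latch_fin (a point): middle of the upright fin by which the latch is pushed: 24 (deck x) x 7 (deck y) mm, top 10 mm above this point. It moves with the latch: in seat's axes at x = 0, z = +36 mm, y = +73.5 mm open, +53.5 mm shut. Push it to -y to shut, +y to open. The yoke's cross bar, 94 mm long, lies under it and rises 10 mm above the deck's face.
- latch: the latch yoke with its two teeth, at deck x = -38 and +38 mm, each 11 (x) x 16 (y) x 5 mm, undersides 11.5 mm above the deck's face; at deck y = 0 when shut, +20 mm when open. The yoke's side rails outside them (x = -44 and +44 mm) rise 15.5 mm above the face. Origin: on the hinge axis, amid the teeth.
- carrier: loose specimen carrier, 0.08 to 0.17 kg, flat on the bench: aluminium plate 54 (x) x 88 (y) x 10 mm, a lug 16 mm wide amid each long side (76 mm over the lugs), four round stubs 4 mm high on top, grey bridge handle. Centre hole 15 mm for the shaft; pin hole 10.5 mm at y = -34 mm only. Origin: centre of the underside, z up. Fully on, its origin and axes agree with seat's.
- carrier_handle (a point): middle of the carrier's handle bar, 42 mm above its underside: bar 12 (x) x 50 (y) x 18 mm along the carrier's y, on two legs at y = -20 and +20 mm (34 mm clear between them), open underneath from 10 to 33 mm above the underside. Gripped here the carrier can swing about the line through the finger pads if it is leaned sideways. A firm tug is 10 to 15 N.
- vial_1: small capped sample vial with a black cap, 22 mm diameter, 56 mm tall, standing beside the carrier; leave it. Origin: centre of its underside.
- vial_2: small capped sample vial with a white cap, 22 mm diameter, 62 mm tall, standing on the carrier's other side; leave it. Origin: centre of its underside.
- dropper: amber dropper bottle, 34 mm diameter, 102 mm tall, beside an end of the carrier; leave it. Origin: centre of its underside.
- blower: black rubber blower with a red nozzle, 51 mm diameter, 95 mm tall, between the carrier and the stand; leave it. Origin: centre of its underside.

How it is judged:
By the outcome, as a careful person would: the job done as asked, in the order asked, and still so for the second after the job is handed in, with the robot touching nothing.
It also fails if it takes over 72 s, if anything falls off the work surface, if the arm or the gripper's body presses on something with over 40 N, if the wrist force passes 120 N, or if a joint passes its speed limit or range.

## Working session

There is one attempt and no reset: what is moved stays moved. The work goes in short steps, Python scripts to look and compute and a shell command to move; the robot and the scene stay as the last step left them, time stands still between calls to the robot, and variables do not carry over. Pictures are saved under pics/ and viewed, at most 12 in all, crops included, and the job is handed in when it is done.

```bash
ls; mkdir -p pics
python3 - <<'E'
from bench import ctrl
import cv2
for n in("side","top"):
    im=ctrl.get_image(n);cv2.imwrite(f"pics/{n}0.png",im[:,:,::-1]);print(n,ctrl.camera_model(n))
s=ctrl.get_state();print({k:s[k] for k in s})
E
```

```text
bench.py
inch.py
pics
side {'vertical_fov': 48.11290352970377, 'cx': 311.887345544462, 'cy': 237.72515828527224, 'rvec': array([ 2.11610567, -0.3494709 ,  0.1764927 ]), 'tvec': array([-0.51451267,  0.20749835,  0.90373398])}
top {'vertical_fov': 53.281408569994205, 'cx': 325.3424951767836, 'cy': 237.83693627587346, 'rvec': array([ 2.12404609, -2.1442103 ,  0.12462678]), 'tvec': array([0.03186478, 0.53442101, 1.1170006 ])}
{'time': 0.1, 'joint_positions': array([-1.23284826,  0.3217585 , -0.07005591,  1.45155257,  0.02260548,
        1.37078131, -0.05690366]), 'qd': array([ 0.00051421, -0.00183707, -0.00084709, -0.00234152, -0.0005948 ,
       -0.00087526, -0.00140054]), 'joint_torque': array([-3.88164135e-04, -4.92574489e+01, -4.05882485e-01, -3.13397813e+01,
       -6.40984462e-02,  3.95200134e-02,  9.89883733e-05]), 'position': array([0.20675002, 0.61572634, 0.22156462]), 'tool_rot': array([-5.06454809e-01, -3.10032730e+00,  2.67814763e-03]), 'ft_force': array([ 0.89684644, -0.11779588, -0.21314428]), 'torque': array([ 0.00641525,  0.00618949, -0.05941473]), 'grip_force': 0.0, 'grip_width': 0.998530637619658}
```
View pics/side0.png

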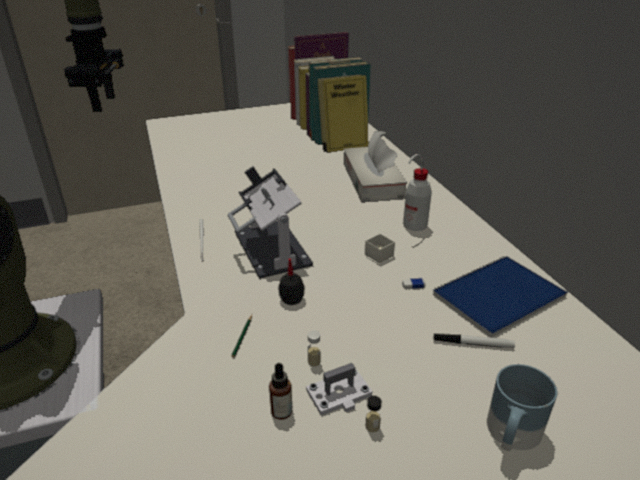

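View pics/top0.png

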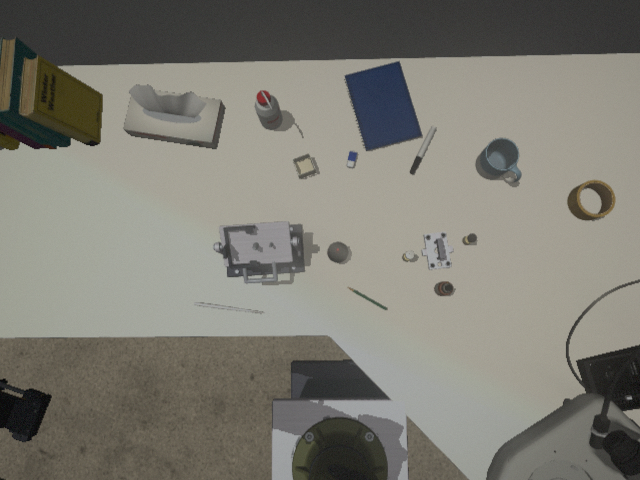

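The side view shows the stand at about (268,215), the blower at (291,285), the carrier at (338,385) and the vials and dropper round it. The top view has the stand at (262,250) and the carrier at (438,250). I'll enlarge both for measuring.

Run:
```python
import cv2,numpy as np
t=cv2.imread('pics/top0.png');s=cv2.imread('pics/side0.png')
def c(im,x,y,w,h):
    k=400/w; o=cv2.resize(im[y:y+h,x:x+w],(400,300),interpolation=cv2.INTER_CUBIC)
    o=cv2.convertScaleAbs(o,alpha=1.3,beta=10)
    for i in range(0,w,20): cv2.putText(o,str(x+i),(int(i*k),8),0,.3,(0,0,255)); cv2.line(o,(int(i*k),10),(int(i*k),14),(0,0,255))
    for j in range(0,h,15): cv2.putText(o,str(y+j),(0,int(j*k)+3),0,.3,(0,160,0))
    return o
cv2.imwrite('pics/m0.png',np.vstack([np.hstack([c(t,205,210,110,82),c(t,395,225,100,75)]),np.hstack([c(s,215,160,150,112),c(s,260,325,140,105)])]))
```

View pics/m0.png

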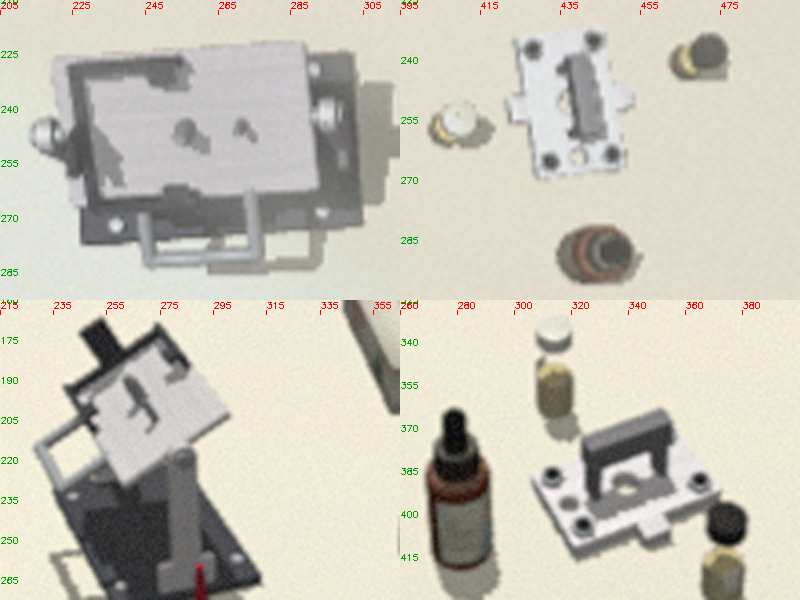

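Top and side crops clearly show the deck corners, turning bar, latch yoke and carrier (pin hole towards the robot). I'll fit both poses from these picks in both views and overlay the model as a check.

```bash
cat > h.py <<'E'
import numpy as np, cv2
from scipy.spatial.transform import Rotation as R
from scipy.optimize import least_squares
from bench import ctrl
CM={n:ctrl.camera_model(n) for n in("side","top")}
def proj(n,P):
    m=CM[n]; f=240/np.tan(np.radians(m["vertical_fov"]/2))
    K=np.array([[f,0,m["cx"]],[0,f,m["cy"]],[0,0,1]])
    return cv2.projectPoints(np.atleast_2d(P).astype(float),m["rvec"],m["tvec"],K,None)[0][:,0]
def stand(p,P): return R.from_euler('z',p[2]).apply(P)+[p[0],p[1],p[3]]
def deck(p,P):  # p: x,y,yaw,z0,cradle ; P in seat axes
    a=p[4]-np.pi/4 ; Q=R.from_euler('y',a).apply(np.atleast_2d(P)+[0,0,.004])+[0,0,.125]
    return stand(p,Q)
def goto(x,y,z,az):
    """shift in tool axes to put TCP at x,y,z with tool y axis at azimuth az (tool down)"""
    s=ctrl.get_state(); T=R.from_rotvec(s["tool_rot"]); d=T.inv().apply(np.array([x,y,z])-s["position"])
    ty=T.apply([0,1,0]); a=np.arctan2(ty[1],ty[0]); t=-((az-a+np.pi)%(2*np.pi)-np.pi)
    print("d",d.round(4),"turn",round(t,3),"az now",round(a,3),"t",s["time"])
E
cat > fit.py <<'E'
from h import *
SD=[("top",(.048,.078,0),(219.3,225.9)),("top",(.048,-.078,0),(288.9,221.5)),("top",(-.048,-.078,0),(292.5,261.1)),
("top",(-.088,0,-.004),(261.4,280.8)),("side",(.048,-.078,0),(301.3,202.9)),("side",(-.048,-.078,0),(261.9,229.1)),
("side",(-.088,.034,-.004),(229.2,214.9)),("side",(-.088,-.034,-.004),(237.5,229.8))]
SB=[("top",(.06,-.096,.01),(302.1,224.3)),("top",(-.06,-.096,.01),(304.6,271.5)),("top",(-.06,.096,.01),(227.6,276.4)),("side",(.06,-.096,.01),(313.2,263.8))]
C=[("top",(-.027,.044,.01),(423.2,233.2)),("top",(.027,.044,.01),(445.7,232)),("top",(.027,-.044,.01),(451.7,267)),("top",(-.027,-.044,.01),(429.5,269.5)),
("top",(0,-.034,.01),(439.2,264.2)),("top",(0,0,.051),(441.7,249.2)),("side",(-.027,-.044,.01),(306.5,387.3)),("side",(.027,-.044,.01),(321.3,411.8)),("side",(.027,.044,.01),(371.3,391.5)),("side",(0,0,.051),(339.8,368.4))]
fs=lambda p:np.array([proj(n,deck(p,P))[0]-u for n,P,u in SD]+[proj(n,stand(p,np.array(P)))[0]-u for n,P,u in SB])
fc=lambda p:np.array([proj(n,stand(p,np.array(P)))[0]-u for n,P,u in C])
r=least_squares(lambda p:fs(p).ravel(),[.5,.15,0,0,.2],loss='soft_l1');S=r.x;print("stand",S.round(4));print(fs(S).round(1).tolist())
r=least_squares(lambda p:fc(p).ravel(),[.5,-.2,-1.5,0],loss='soft_l1');K=r.x;print("carrier",K.round(4));print(fc(K).round(1).tolist())
for n,P,u in [("top",(.0,0,.027),0),("top",(0,-.034,.021),0)]: print("shaft/pin top px",proj(n,deck(S,P))[0].round(1))
for y in(.0735,.0635,.0535): print("fin",y,[proj(n,deck(S,(0,y,.046)))[0].round(1).tolist() for n in("top","side")])
E
python3 fit.py
```

```text
stand [ 0.5106  0.1784  0.0559 -0.0015  0.3627]
[[-0.2, 0.1], [0.5, -0.3], [0.7, 1.3], [-0.4, -0.3], [0.3, 0.0], [-2.0, -0.0], [-0.0, -0.1], [0.1, 0.7], [-0.2, -0.8], [0.0, 0.0], [-0.6, 0.2], [0.9, -0.2]]
carrier [ 5.043e-01 -2.471e-01 -1.449e+00  9.000e-04]
[[0.5, 1.1], [-0.2, -0.6], [-0.2, -0.2], [-0.0, 0.2], [0.6, -0.0], [-0.6, -0.8], [-0.7, -0.9], [-0.1, -0.1], [1.3, -0.1], [-0.4, 1.7]]
shaft/pin top px [254.8 247.9]
shaft/pin top px [270.7 246.1]
fin 0.0735 [[219.5, 252.8], [248.5, 167.3]]
fin 0.0635 [[224.1, 252.5], [249.8, 169.2]]
fin 0.0535 [[228.8, 252.2], [251.1, 171.1]]
```

The fit is good, with residuals around 1 px and heights agreeing within 1.5 mm. The tool cannot tilt, so I'll first level the deck by pressing its rear edge down (face at z=0.129), then open the latch.

```bash
cat >> h.py <<'E'
S=np.array([.5106,.1784,.0559,0,np.pi/4])   # stand, deck level
def dk(x,y,z,az=.0559):
    """goto a point given in seat axes (deck level)"""
    p=deck(S,(x,y,z))[0]; print(p.round(4)); goto(*p,az)
E
python3 - <<'E'
from h import *
dk(.036,-.058,.05)
E
```

```text
[0.5498 0.1225 0.179 ]
d [-0.4822 -0.3584  0.0432] turn 1.191 az now 1.247 t 0.1
```

Units first: shifts go in cm. So -0.482 m is -48.2, -0.358 m is -35.8.

```bash
echo '[[[-48.2, -35.8, 0, 1.19, 0], [-48.2, -35.8, 0, 1.19, 0], [-48.2, -35.8, 0, 1.19, 0], [-48.2, -35.8, 0, 1.19, 0], [-48.2, -35.8, 0, 1.19, 0], [-48.2, -35.8, 0, 1.19, 0], [-48.2, -35.8, 0, 1.19, 0], [-48.2, -35.8, 0, 1.19, 0], [-48.2, -35.8, 0, 1.19, 0], [-48.2, -35.8, 0, 1.19, 0], [-48.2, -35.8, 0, 1.19, 0], [-48.2, -35.8, 0, 1.19, 0], [-48.2, -35.8, 0, 1.19, 0], [-48.2, -35.8, 0, 1.19, 0], [-48.2, -35.8, 0, 1.19, 0], [-48.2, -35.8, 0, 1.19, 0]]]' > rows.txt && python3 inch.py rows.txt 20; python3 -c "
from h import *
dk(.036,-.058,.0)"
```

```text
time: 1.7
position: [0.549, 0.1255, 0.2223]
tool_rot: [-2.153, -2.287, 0.0]
ft_force: [0.5, -0.2, 0.4]
grip_width: 0.006
grip_force: 0.0
[0.5498 0.1225 0.129 ]
d [-0.0031  0.0006  0.0933] turn 0.004 az now 0.06 t 1.7
```

```bash
echo '[[[0, 0, 5, 0, 0], [0, 0, 6.2, 0, 0], [0, 0, 6.7, 0, 0], [0, 0, 7.2, 0, 0], [0, 0, 7.7, 0, 0], [0, 0, 8.2, 0, 0], [0, 0, 8.6, 0, 0], [0, 0, 9, 0, 0], [0, 0, 9.3, 0, 0], [0, 0, 9.3, 0, 0]]]' > rows.txt && python3 inch.py rows.txt
```

```text
time: 2.7
position: [0.5564, 0.1245, 0.1349]
tool_rot: [2.152, 2.278, 0.02]
ft_force: [6.4, 0.6, 7.1]
grip_width: 0.005
grip_force: 3.8
```

Converted, 0.008 m is 0.8, 0.004 m is 0.4.

```bash
echo '[[[0, 0, 0.4, 0, 0], [0, 0, 0.8, 0, 0], [0, 0, 0.8, 0, 0], [0, 0, 0.8, 0, 0]]]' > rows.txt && python3 inch.py rows.txt
python3 - <<'E'
from bench import ctrl;import cv2
cv2.imwrite('pics/s1.png',cv2.resize(ctrl.get_image('side')[120:290,190:390,::-1],(800,600)[:2] if 0 else (700,595),interpolation=cv2.INTER_CUBIC))
E
```

```text
time: 3.1
position: [0.5572, 0.1246, 0.1272]
tool_rot: [2.151, 2.277, 0.022]
ft_force: [8.3, -0.2, 8.9]
grip_width: 0.007
grip_force: 4.2
```

View pics/s1.png

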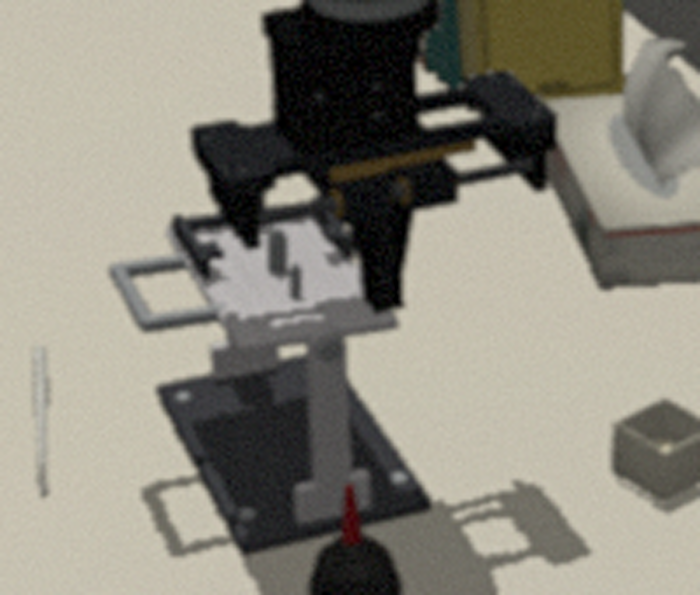

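The closed fingers press on the deck's rear edge at (385,305) and the deck looks about level. Next I lift clear and check the angle.

Converted, -0.08 m is -8, -0.05 m is -5.

```bash
echo '[[[0, 0, -5, 0, 0], [0, 0, -8, 0, 0], [0, 0, -8, 0, 0]]]' > rows.txt && python3 inch.py rows.txt
cat > lev.py <<'E'
from h import *
im={n:ctrl.get_image(n) for n in("side","top")}
o=[]
for n,(x,y,w,h) in {"top":(205,200,120,90),"side":(215,160,120,90)}.items():
    k=5 if 0 else 400/w
    a=cv2.resize(im[n][y:y+h,x:x+w,::-1],(400,300),interpolation=cv2.INTER_CUBIC)
    for dc,c in((-.05,(255,0,0)),(0,(0,0,255)),(.05,(0,160,0))):
        s=S.copy();s[4]+=dc
        for L in ([(.048,-.078,0),(-.048,-.078,0)],[(-.088,.034,-.004),(-.088,-.034,-.004)],[(.048,-.078,0),(.048,.078,0)]):
            q=(proj(n,deck(s,L))-[x,y])*k
            cv2.line(a,*[tuple(int(v) for v in p) for p in q],c,1)
    o.append(a)
cv2.imwrite('pics/lev.png',np.hstack(o))
dk(0,.03,.024)
E
python3 lev.py
```

```text
time: 3.45
position: [0.5538, 0.1243, 0.2083]
tool_rot: [2.154, 2.28, 0.017]
ft_force: [0.3, 0.8, 0.2]
grip_width: 0.003
grip_force: 0.0
[0.5089 0.2084 0.153 ]
d [ 0.0867 -0.0373  0.0504] turn 0.001 az now 0.057 t 3.55
```

View pics/lev.png

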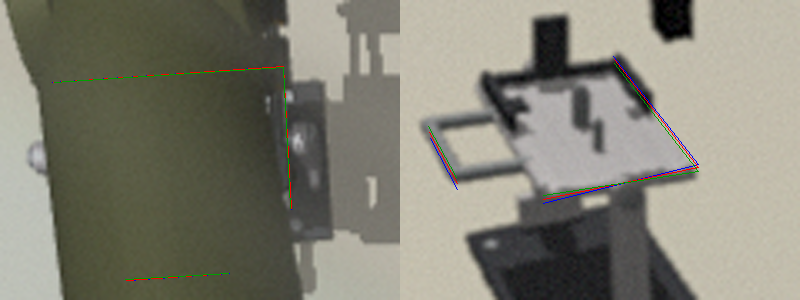

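```bash
echo '[[[5, -2, 0, 0, 0], [8.7, -3.7, 0, 0, 0], [8.7, -3.7, 3, 0, 0], [8.7, -3.7, 5, 0, 0], [9.5, -3.7, 5, 0, 0], [10, -3.7, 5, 0, 0], [10.5, -3.7, 5, 0, 0], [11, -3.7, 5, 0, 0], [11.5, -3.7, 5, 0, 0], [12, -3.7, 5, 0, 0], [12.4, -3.7, 5, 0, 0], [12.7, -3.7, 5, 0, 0], [12.7, -3.7, 5, 0, 0]]]' > rows.txt && python3 inch.py rows.txt; python3 -c "
from h import *
dk(0,.0605,.024)"
```

```text
time: 4.85
position: [0.5069, 0.2393, 0.1523]
tool_rot: [2.159, 2.273, -0.015]
ft_force: [-3.2, -17.6, 9.0]
grip_width: 0.006
grip_force: 9.1
[0.5072 0.2388 0.153 ]
d [-0.0005  0.0003 -0.0007] turn -0.005 az now 0.051 t 4.85
```

Converted, -0.08 m is -8, -0.05 m is -5.

```bash
echo '[[[-0.4, 0, 0, 0, 0], [-1, 0, -5, 0, 0], [-1, 0, -8, 0, 0.4], [-1, 0, -8, 0, 0.4]]]' > rows.txt && python3 inch.py rows.txt; python3 -c "
from h import *
goto(.5043,-.2471,.15,-1.449)"
```

```text
time: 5.25
position: [0.509, 0.24, 0.2372]
tool_rot: [2.156, 2.282, 0.016]
ft_force: [0.2, -0.1, 0.3]
grip_width: 0.111
grip_force: 0.0
d [-0.4865 -0.033   0.084 ] turn 1.506 az now 0.057 t 5.25
```

Converted, -0.4865 m is -48.65, 0.084 m is 8.4.

```bash
echo '[[[-48.65, -3.3, 0, 1.506, 0.4], [-48.65, -3.3, 0, 1.506, 0.4], [-48.65, -3.3, 0, 1.506, 0.4], [-48.65, -3.3, 0, 1.506, 0.4], [-48.65, -3.3, 0, 1.506, 0.4], [-48.65, -3.3, 0, 1.506, 0.4], [-48.65, -3.3, 0, 1.506, 0.4], [-48.65, -3.3, 0, 1.506, 0.4], [-48.65, -3.3, 8.4, 1.506, 0.4], [-48.65, -3.3, 8.4, 1.506, 0.4], [-48.65, -3.3, 8.4, 1.506, 0.4], [-48.65, -3.3, 8.4, 1.506, 0.4], [-48.65, -3.3, 8.4, 1.506, 0.4]]]' > rows.txt && python3 inch.py rows.txt
python3 - <<'E'
from h import *
goto(.5043,-.2471,.023,-1.449)
a=ctrl.get_image('side')[300:430,250:420,::-1]
cv2.imwrite('pics/g0.png',cv2.resize(a,(680,520),interpolation=cv2.INTER_CUBIC))
E
```

```text
time: 6.55
position: [0.5014, -0.2485, 0.1474]
tool_rot: [-3.135, -0.192, 0.0]
ft_force: [-0.5, 0.7, -0.6]
grip_width: 0.402
grip_force: 0.0
d [ 0.0031 -0.001   0.1244] turn 0.0 az now -1.449 t 6.55
```

View pics/g0.png

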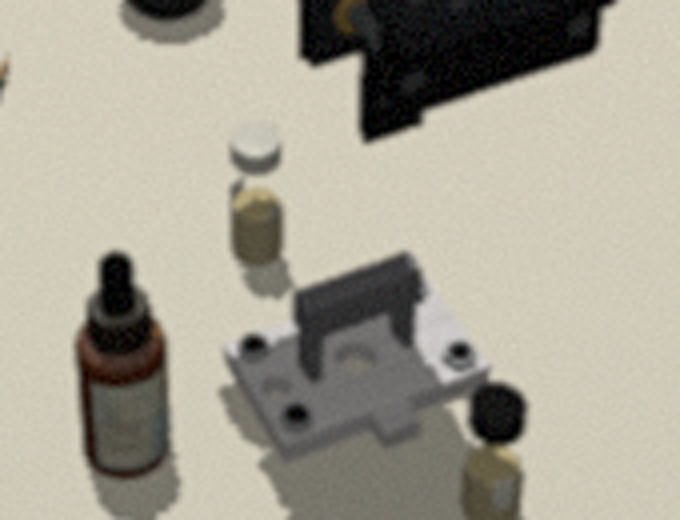

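The gripper is above the carrier with its near finger tip at (365,140), and the handle is centred at about (357,290). The vials and dropper stand clear. I'll descend and grip.

```bash
echo '[[[0.3, -0.1, 5, 0, 0.4], [0.3, -0.1, 9, 0, 0.4], [0.3, -0.1, 11.5, 0, 0.4], [0.3, -0.1, 12.4, 0, 0.4], [0.3, -0.1, 12.4, 0, 0.4], [0.3, -0.1, 12.4, 0, 0], [0.3, -0.1, 12.4, 0, 0], [0.3, -0.1, 12.4, 0, 0], [0.3, -0.1, 12.4, 0, 0], [0.3, -0.1, 12.4, 0, 0]]]' > rows.txt && python3 inch.py rows.txt 35; python3 -c "
from h import *
goto(.5043,-.2471,.023,-1.449)"
```

```text
time: 7.6
position: [0.5047, -0.2479, 0.0245]
tool_rot: [-3.135, -0.191, -0.002]
ft_force: [-0.9, 1.6, 6.4]
grip_width: 0.132
grip_force: 35.0
d [-0.0003 -0.0009  0.0015] turn 0.0 az now -1.449 t 7.6
```

```bash
echo '[[[0, 0, -5, 0, 0], [0, 0, -10, 0, 0], [0, 0, -15, 0, 0], [0, 0, -20, 0, 0], [0, 0, -20, 0, 0]]]' > rows.txt && python3 inch.py rows.txt; python3 -c "
from h import *
dk(0,0,.095)"
```

```text
time: 8.1
position: [0.5073, -0.2505, 0.2306]
tool_rot: [3.132, 0.19, 0.019]
ft_force: [0.1, -1.0, -0.9]
grip_width: 0.133
grip_force: 35.0
[0.5106 0.1784 0.224 ]
d [ 0.055  -0.4254  0.0053] turn -1.506 az now -1.45 t 8.1
```

Converted, -0.425 m is -42.5, 0.055 m is 5.5.

```bash
echo '[[[5.5, -42.5, 0, -1.506, 0], [5.5, -42.5, 0, -1.506, 0], [5.5, -42.5, 0, -1.506, 0], [5.5, -42.5, 0, -1.506, 0], [5.5, -42.5, 0, -1.506, 0], [5.5, -42.5, 0, -1.506, 0], [5.5, -42.5, 0, -1.506, 0], [5.5, -42.5, 0, -1.506, 0], [5.5, -42.5, 0, -1.506, 0], [5.5, -42.5, 0, -1.506, 0], [5.5, -42.5, 0, -1.506, 0], [5.5, -42.5, 0, -1.506, 0], [5.5, -42.5, 0, -1.506, 0], [5.5, -42.5, 0, -1.506, 0]]]' > rows.txt && python3 inch.py rows.txt
python3 - <<'E'
from h import *
dk(0,0,.023+.03)
s=ctrl.get_state();T=R.from_rotvec(s["tool_rot"]);print(T.as_matrix().round(3),s["ft_force"].round(1))
o=[]
im=ctrl.get_image('side');x,y,w,h=230,130,100,90
a=cv2.resize(im[y:y+h,x:x+w,::-1],(660,594),interpolation=cv2.INTER_CUBIC)
# predicted carrier outline from TCP, and shaft/pin tops on deck
c=s["position"]+[0,0,-.023]
yw=.0559
for P in((-.027,-.044,.01),(.027,-.044,.01),(-.027,.044,.01),(0,-.034,0),(0,0,0),(0,0,.051)):
    q=(proj('side',R.from_euler('z',yw).apply(P)+c)[0]-[x,y])*6.6; cv2.circle(a,tuple(int(v) for v in q),4,(0,0,255),1)
for P in((0,0,.027),(0,-.034,.021),(0,0,0),(0,-.034,0),(.048,-.078,0),(-.048,-.078,0)):
    q=(proj('side',deck(S,P))[0]-[x,y])*6.6; cv2.circle(a,tuple(int(v) for v in q),4,(0,200,0),1)
cv2.imwrite('pics/c1.png',a)
E
```

```text
time: 9.5
position: [0.5071, 0.1795, 0.2236]
tool_rot: [-2.161, -2.28, -0.0]
ft_force: [-0.1, -0.3, -1.5]
grip_width: 0.134
grip_force: 35.0
[0.5106 0.1784 0.182 ]
d [-0.0013  0.0035  0.0416] turn -0.002 az now 0.054 t 9.5
[[-0.054  0.999  0.   ]
 [ 0.999  0.054  0.   ]
 [ 0.     0.    -1.   ]] [-0.1 -0.3 -1.5]
```

View pics/c1.png

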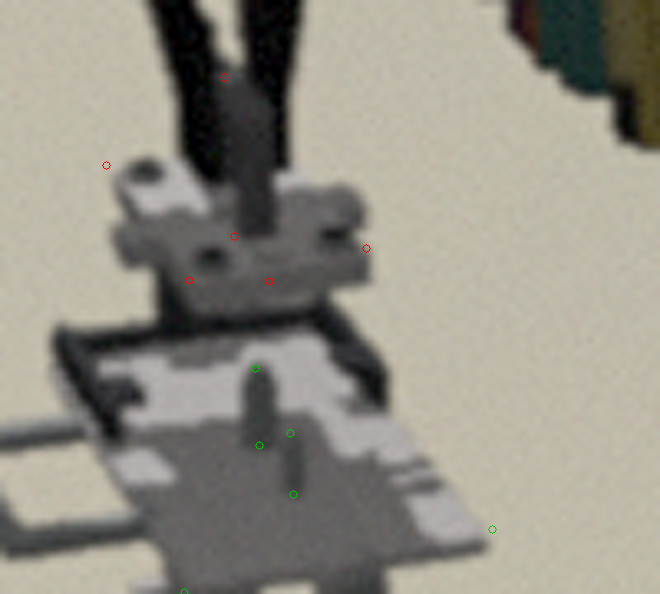

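Predicted (red) and actual carrier corners agree within about 1 px (about 1.5 mm), and the shaft top at (258,370) and pin top at (290,438) match the model. That is within the tapers' capture range, so I'll lower in stages.

```bash
echo '[[[-0.1, 0.35, 2, 0, 0], [-0.1, 0.35, 4, 0, 0], [-0.1, 0.35, 4.6, 0, 0], [-0.1, 0.35, 5, 0, 0], [-0.1, 0.35, 5.4, 0, 0], [-0.1, 0.35, 5.4, 0, 0], [-0.1, 0.35, 5.4, 0, 0]]]' > rows.txt && python3 inch.py rows.txt; python3 -c "
from h import *
dk(0,0,.023)"
```

```text
time: 10.25
position: [0.5108, 0.1799, 0.1702]
tool_rot: [2.157, 2.284, 0.002]
ft_force: [0.1, 1.1, -1.4]
grip_width: 0.133
grip_force: 35.0
[0.5106 0.1784 0.152 ]
d [-0.0014 -0.0003  0.0182] turn 0.001 az now 0.057 t 10.25
```

```bash
echo '[[[-0.05, 0, 0.4, 0, 0], [-0.05, 0, 0.8, 0, 0], [-0.05, 0, 1.2, 0, 0], [-0.05, 0, 1.6, 0, 0], [-0.05, 0, 1.8, 0, 0], [-0.05, 0, 1.9, 0, 0], [-0.05, 0, 1.9, 0, 0]]]' > rows.txt && python3 inch.py rows.txt; python3 -c "
from h import *
dk(0,0,.023)"
```

```text
time: 10.95
position: [0.5111, 0.1796, 0.1534]
tool_rot: [-2.157, -2.284, -0.004]
ft_force: [-5.5, -0.8, 15.1]
grip_width: 0.14
grip_force: 35.5
[0.5106 0.1784 0.152 ]
d [-0.0012 -0.0006  0.0014] turn 0.001 az now 0.057 t 10.95
```

Converted, -0.004 m is -0.4, 0.094 m is 9.4.

```bash
echo '[[[0, 0, -0.4, 0, 0.3], [0, 0, -0.4, 0, 0.4], [0, 0, -0.4, 0, 0.4], [0, 0, -0.4, 0, 0.4], [0, 0, -4, 0, 0.4], [0, 0, -8, 0, 0.4], [5, 0, -8, 0, 0], [9.4, 0, -8, 0, 0], [9.4, 0, -8, 0, 0], [9.4, 0, -8, 0, 0]]]' > rows.txt && python3 inch.py rows.txt
python3 - <<'E'
from h import *
dk(0,.094,.024)
o=[]
for n,(x,y,w,h) in {"top":(205,200,120,90),"side":(215,140,120,90)}.items():
    o.append(cv2.resize(ctrl.get_image(n)[y:y+h,x:x+w,::-1],(400,300),interpolation=cv2.INTER_CUBIC))
cv2.imwrite('pics/p1.png',np.hstack(o))
E
```

```text
time: 11.95
position: [0.5045, 0.2739, 0.2296]
tool_rot: [2.154, 2.287, -0.003]
ft_force: [0.2, 0.2, -0.0]
grip_width: 0.121
grip_force: 0.0
[0.5053 0.2723 0.153 ]
d [-0.0016  0.0009  0.0766] turn 0.004 az now 0.06 t 11.95
```

View pics/p1.png

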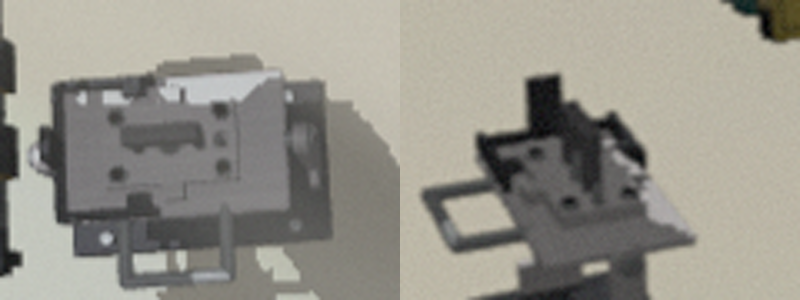

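The carrier lies flat with the handle over the shaft at (165,135) and the pin showing in its hole at (220,138). The latch is open. Now I shut it.

```bash
echo '[[[-0.1, 0.1, 5, 0, 0], [-0.1, 0.1, 7.6, 0, 0], [-0.1, 0.1, 7.6, 0, 0], [-0.6, 0.1, 7.6, 0, 0], [-1.1, 0.1, 7.6, 0, 0], [-1.6, 0.1, 7.6, 0, 0], [-2.1, 0.1, 7.6, 0, 0], [-2.6, 0.1, 7.6, 0, 0], [-3.1, 0.1, 7.6, 0, 0], [-3.6, 0.1, 7.6, 0, 0], [-4, 0.1, 7.6, 0, 0], [-4, 0.1, 7.6, 0, 0]]]' > rows.txt && python3 inch.py rows.txt; python3 -c "
from h import *
dk(0,.0665,.024)"
```

```text
time: 13.25
position: [0.5084, 0.2478, 0.1567]
tool_rot: [-2.141, -2.286, -0.031]
ft_force: [2.5, 27.0, -6.9]
grip_width: 0.006
grip_force: 13.6
[0.5069 0.2448 0.153 ]
d [-0.003  -0.0017  0.0036] turn 0.01 az now 0.066 t 13.25
```

27 N at the stop, but about 3 mm short of what I expected. I'll back off and look at where the fin is.

Converted, -0.08 m is -8, 0.05 m is 5.

```bash
echo '[[[3, 0, 0, 0, 0], [3, 0, -4, 0, 0], [3, 0, -8, 0, 0], [5, 0, -8, 0, 0], [5, 0, -8, 0, 0]]]' > rows.txt && python3 inch.py rows.txt
python3 - <<'E'
from h import *
o=[]
for n,(x,y,w,h) in {"top":(215,210,80,60),"side":(225,140,80,60)}.items():
    im=ctrl.get_image(n);a=cv2.resize(im[y:y+h,x:x+w,::-1],(400,300),interpolation=cv2.INTER_CUBIC); b=a.copy()
    for d,c in((0,(0,0,255)),(.003,(255,0,0))):
        for L in ([(-.012,.05+d,.046),(.012,.05+d,.046)],[(.038-.0055,-.008+d,.0165),(.038+.0055,-.008+d,.0165)],[(-.038-.0055,-.008+d,.0165),(-.038+.0055,-.008+d,.0165)],[(-.012,.057+d,.046),(.012,.057+d,.046)]):
            q=(proj(n,deck(S,L))-[x,y])*5
            cv2.line(b,*[tuple(int(v) for v in p) for p in q],c,1)
    o.append(np.vstack([a,b]))
cv2.imwrite('pics/l1.png',np.hstack(o))
dk(0,0,.1)
E
```

```text
time: 13.75
position: [0.5055, 0.2854, 0.2356]
tool_rot: [-2.154, -2.287, -0.004]
ft_force: [-0.7, 0.8, -1.2]
grip_width: 0.008
grip_force: 0.0
[0.5106 0.1784 0.229 ]
d [-0.104  -0.0003  0.0045] turn 0.002 az now 0.058 t 13.85
```

View pics/l1.png

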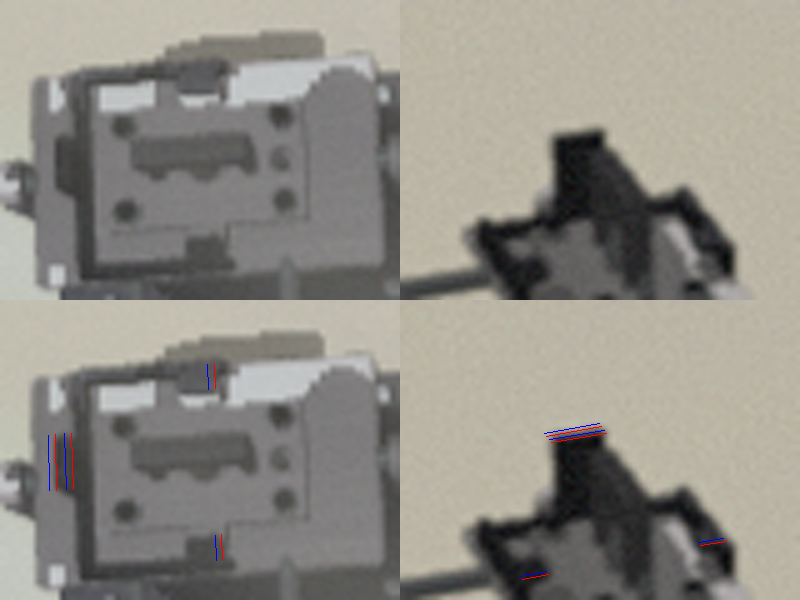

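The fin and both teeth lie at the red "shut" lines or slightly past them, so the latch is fully shut. Now for the tug: grip the handle.

Converted, -0.1035 m is -10.35, -0.1 m is -10.

```bash
echo '[[[-5, 0, 0, 0, 0.4], [-10, 0, 0, 0, 0.4], [-10.35, 0, 0, 0, 0.4], [-10.35, 0, 0, 0, 0.4], [-10.35, 0, 4, 0, 0.4], [-10.35, 0, 7.5, 0, 0.4], [-10.35, 0, 8, 0, 0.4], [-10.35, 0, 8, 0, 0.4], [-10.35, 0, 8, 0, 0], [-10.35, 0, 8, 0, 0], [-10.35, 0, 8, 0, 0], [-10.35, 0, 8, 0, 0]]]' > rows.txt && python3 inch.py rows.txt 45; python3 -c "
from h import *
dk(0,0,.0245)"
```

```text
time: 15.05
position: [0.5112, 0.1801, 0.1557]
tool_rot: [-2.156, -2.283, -0.001]
ft_force: [-2.6, -0.2, 6.4]
grip_width: 0.133
grip_force: 45.0
[0.5106 0.1784 0.1535]
d [-0.0017 -0.0007  0.0022] turn 0.001 az now 0.057 t 15.05
```

Converted, -0.009 m is -0.9, -0.006 m is -0.6.

```bash
echo '[[[0, 0, -0.3, 0, 0], [0, 0, -0.6, 0, 0], [0, 0, -0.9, 0, 0], [0, 0, -0.9, 0, 0]]]' > rows.txt && python3 inch.py rows.txt
```

```text
time: 15.45
position: [0.5099, 0.1798, 0.1578]
tool_rot: [-2.156, -2.284, 0.006]
ft_force: [8.3, 5.6, -31.1]
grip_width: 0.132
grip_force: 45.1
```

Latch holds; 31 N is more than intended. I'll ease to about 12 N and hold, then release.

Converted, 0.0035 m is 0.35, 0.002 m is 0.2.

```bash
echo '[[[0, 0, 0.2, 0, 0], [0, 0, 0.35, 0, 0], [0, 0, 0.35, 0, 0], [0, 0, 0.35, 0, 0]]]' > rows.txt && python3 inch.py rows.txt
```

```text
time: 15.85
position: [0.51, 0.1798, 0.1577]
tool_rot: [-2.156, -2.283, 0.004]
ft_force: [3.6, 3.9, -25.7]
grip_width: 0.132
grip_force: 45.0
```

```bash
echo '[[[0, 0, 0, 0, 0], [0, 0, 0, 0, 0], [0, 0, 0, 0, 0]]]' > rows.txt && python3 inch.py rows.txt; python3 -c "
from h import *
dk(0,0,.023)"
```

```text
time: 16.15
position: [0.51, 0.1798, 0.1577]
tool_rot: [-2.156, -2.283, 0.004]
ft_force: [2.9, 4.0, -25.9]
grip_width: 0.134
grip_force: 45.0
[0.5106 0.1784 0.152 ]
d [-0.0015  0.0005  0.0057] turn 0.002 az now 0.057 t 16.15
```

Converted, 0.004 m is 0.4, 0.002 m is 0.2.

```bash
echo '[[[0, 0, 0.2, 0, 0], [0, 0, 0.4, 0, 0], [0, 0, 0.4, 0, 0], [0, 0, 0.4, 0, 0]]]' > rows.txt && python3 inch.py rows.txt
```

```text
time: 16.55
position: [0.5105, 0.1799, 0.1572]
tool_rot: [-2.156, -2.283, 0.001]
ft_force: [-5.4, 2.0, -6.1]
grip_width: 0.132
grip_force: 45.0
```

Units first: shifts go in cm. So -0.0015 m is -0.15.

```bash
echo '[[[0, 0, -0.15, 0, 0], [0, 0, -0.15, 0, 0], [0, 0, -0.15, 0, 0]]]' > rows.txt && python3 inch.py rows.txt
```

```text
time: 16.85
position: [0.5104, 0.1799, 0.1576]
tool_rot: [-2.156, -2.283, 0.002]
ft_force: [-5.2, 3.1, -12.0]
grip_width: 0.135
grip_force: 45.0
```

12 N held and the carrier is retained. Release, lift, and move over the turning bar.

```bash
echo '[[[0, 0, 0.2, 0, 0], [0, 0, 0.2, 0, 0.4], [0, 0, 0.2, 0, 0.4], [0, 0, 0.2, 0, 0.4], [0, 0, -4, 0, 0.4], [0, 0, -8, 0, 0.4], [5, 0, -8, 0, 0.4], [10, 0, -8, 0, 0.4], [13, 0, -8, 0, 0.4], [13, 0, -8, 0, 0.4]]]' > rows.txt && python3 inch.py rows.txt
python3 - <<'E'
from h import *
n='top';x,y,w,h=205,200,120,90
im={n:ctrl.get_image(n) for n in('top','side')}
o=[]
for n,(x,y,w,h) in {"top":(205,210,120,90),"side":(215,140,120,90)}.items():
    a=cv2.resize(im[n][y:y+h,x:x+w,::-1],(400,300),interpolation=cv2.INTER_CUBIC)
    for dc,c in((-.07,(255,0,0)),(0,(0,0,255)),(.07,(0,160,0))):
        s=S.copy();s[4]+=dc
        for L in ([(-.088,.034,-.004),(-.088,-.034,-.004)],[(-.048,-.078,0),(.048,-.078,0)]):
            q=(proj(n,deck(s,L))-[x,y])*400/w
            cv2.line(a,*[tuple(int(v) for v in p) for p in q],c,1)
    o.append(a)
cv2.imwrite('pics/b1.png',np.hstack(o))
dk(-.088,0,.04)
E
```

```text
time: 17.85
position: [0.5033, 0.3158, 0.2384]
tool_rot: [-2.148, -2.292, -0.006]
ft_force: [0.2, 0.2, 0.8]
grip_width: 0.402
grip_force: 0.0
[0.4227 0.1735 0.169 ]
d [-0.1312 -0.0903  0.0693] turn 0.002 az now 0.058 t 17.95
```

View pics/b1.png

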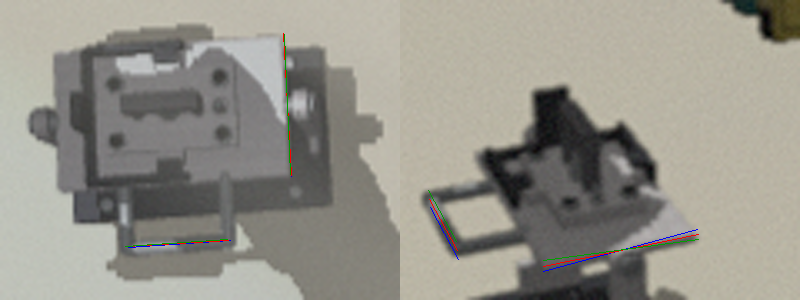

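The deck is still level (about +0.05 rad), and the bar lies along (122,249)-(232,243) in the top crop, about 1-2 mm towards the robot from the model. Now I straddle and grip it near the fingertips.

```bash
echo '[[[-5, -3.5, 0, 0, 0.4], [-10, -7, 0, 0, 0.4], [-13.1, -9.13, 0, 0, 0.4], [-13.1, -9.13, 0, 0, 0.4], [-13.1, -9.13, 5, 0, 0.4], [-13.1, -9.13, 9, 0, 0.4], [-13.1, -9.13, 10.5, 0, 0.4], [-13.1, -9.13, 11.8, 0, 0.4], [-13.1, -9.13, 11.8, 0, 0.4]]]' > rows.txt && python3 inch.py rows.txt 8; python3 -c "
from h import *
dk(-.0895,0,-.009)"
```

```text
time: 18.85
position: [0.4203, 0.1723, 0.1187]
tool_rot: [-2.159, -2.282, 0.002]
ft_force: [0.9, 0.1, 0.0]
grip_width: 0.399
grip_force: 0.0
[0.4212 0.1734 0.12  ]
d [ 0.0011  0.001  -0.0013] turn -0.001 az now 0.055 t 18.85
```

```bash
echo '[[[0.1, 0.05, 0, 0, 0], [0.1, 0.05, 0, 0, 0], [0.1, 0.05, 0, 0, 0], [0.1, 0.05, 0, 0, 0]]]' > rows.txt && python3 inch.py rows.txt 25
python3 - <<'E'
from h import *
s=ctrl.get_state();print(s["position"])
for f in range(0,181,15):
    a=np.radians(f);print(f,round(.088*(1-np.cos(a)),4),round(-.088*np.sin(a),4))
E
```

```text
time: 19.25
position: [0.4212, 0.1748, 0.1203]
tool_rot: [2.157, 2.284, 0.002]
ft_force: [0.1, 0.3, -1.0]
grip_width: 0.12
grip_force: 0.0
[0.42123523 0.17484376 0.12026048]
0 0.0 -0.0
15 0.003 -0.0228
30 0.0118 -0.044
45 0.0258 -0.0622
60 0.044 -0.0762
75 0.0652 -0.085
90 0.088 -0.088
105 0.1108 -0.085
120 0.132 -0.0762
135 0.1502 -0.0622
150 0.1642 -0.044
165 0.173 -0.0228
180 0.176 -0.0
```

```bash
echo '[[[0, 0, 0, 0, 0], [0, 0, 0, 0, 0], [0, 0.08, -1.14, 0, 0], [0, 0.3, -2.28, 0, 0], [0, 0.67, -3.37, 0, 0], [0, 1.18, -4.4, 0, 0], [0, 1.8, -5.35, 0, 0], [0, 2.58, -6.22, 0, 0], [0, 2.58, -6.22, 0, 0]]]' > rows.txt && python3 inch.py rows.txt
python3 - <<'E'
from h import *
cv2.imwrite('pics/f1.png',cv2.resize(ctrl.get_image('side')[100:280,190:390,::-1],(660,594),interpolation=cv2.INTER_CUBIC))
E
```

```text
time: 20.15
position: [0.4447, 0.1762, 0.1833]
tool_rot: [-2.154, -2.281, 0.007]
ft_force: [-9.6, -0.3, 6.7]
grip_width: 0.101
grip_force: 25.0
```

View pics/f1.png

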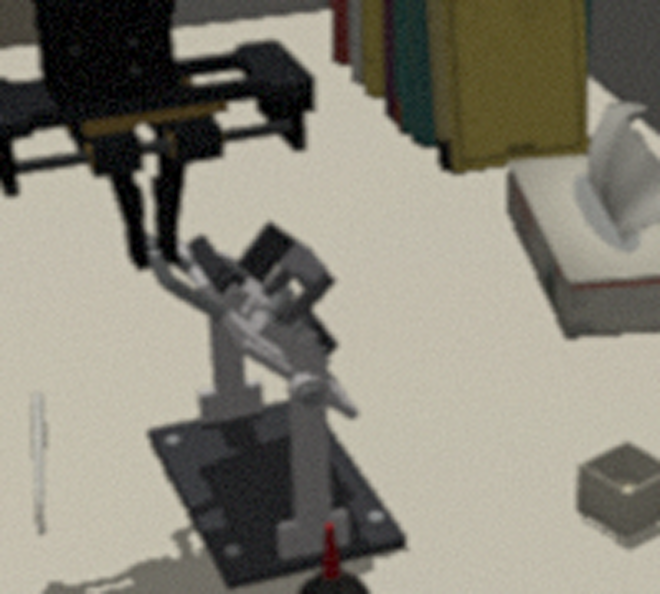

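The bar is held between the fingertips at (160,255) and the deck has swung about 45 degrees with the carrier hanging on it. Continue along the arc.

Converted, 0.1062 m is 10.62, 0.085 m is 8.5.

```bash
echo '[[[0, 0.9, -0.76, 0, 0], [0, 1.82, -1.4, 0, 0], [0, 2.85, -1.9, 0, 0], [0, 3.94, -2.28, 0, 0], [0, 5.07, -2.5, 0, 0], [0, 6.22, -2.58, 0, 0], [0, 7.37, -2.5, 0, 0], [0, 8.5, -2.28, 0, 0], [0, 9.6, -1.9, 0, 0], [0, 10.62, -1.4, 0, 0], [0, 10.62, -1.4, 0, 0]]]' > rows.txt && python3 inch.py rows.txt; python3 -c "
from h import *
p=ctrl.get_state()['position'];q=(R.from_euler('z',-.0559).apply(p-[.5106,.1784,.125]));print(q)"
```

```text
time: 21.3
position: [0.5542, 0.1827, 0.1971]
tool_rot: [2.156, 2.283, 0.003]
ft_force: [1.0, 1.7, 1.3]
grip_width: 0.106
grip_force: 25.0
[0.04372562 0.00185046 0.07211442]
```

```bash
echo '[[[0, 0.94, 0.66, 0, 0], [0, 1.82, 1.4, 0, 0], [0, 2.58, 2.28, 0, 0], [0, 3.22, 3.22, 0, 0], [0, 3.73, 4.25, 0, 0], [0, 4.1, 5.34, 0, 0], [0, 4.32, 6.47, 0, 0], [0, 4.4, 7.62, 0, 0], [0, 4.4, 8.02, 0, 0], [0, 4.4, 8.02, 0, 0], [0, 4.4, 8.02, 0, 0]]]' > rows.txt && python3 inch.py rows.txt; python3 -c "
from h import *
p=ctrl.get_state()['position'];q=(R.from_euler('z',-.0559).apply(p-[.5106,.1784,.125]));print(q)"
```

```text
time: 22.4
position: [0.5971, 0.1852, 0.1167]
tool_rot: [2.156, 2.284, 0.003]
ft_force: [-1.2, 2.4, 3.9]
grip_width: 0.102
grip_force: 25.0
[ 0.08672504  0.00199024 -0.00828067]
```

Converted, 0.009 m is 0.9, 0.006 m is 0.6.

```bash
echo '[[[0, 0, 0.3, 0, 0], [0, 0, 0.6, 0, 0], [0, 0, 0.9, 0, 0], [0, 0, 0.9, 0, 0]]]' > rows.txt && python3 inch.py rows.txt
```

```text
time: 22.8
position: [0.5972, 0.1853, 0.1138]
tool_rot: [-2.156, -2.283, -0.006]
ft_force: [-14.9, -1.6, 34.8]
grip_width: 0.101
grip_force: 25.0
```

At the stop (35 N). Ease off, open, lift clear and check.

```bash
echo '[[[0, 0, -0.4, 0, 0], [0, 0, -0.4, 0, 0.35], [0, 0, -0.4, 0, 0.35], [0, 0, -0.4, 0, 0.35], [0, 0, -0.4, 0, 0.35], [0, 0, -5, 0, 0.35], [0, 0, -10, 0, 0.35], [5, 0, -12, 0, 0.35], [10, 0, -12, 0, 0.35], [15, 0, -12, 0, 0.35], [15, 0, -12, 0, 0.35]]]' > rows.txt && python3 inch.py rows.txt
python3 - <<'E'
from h import *
s=S.copy();s[4]=3.927;n='side';x,y,w,h=205,150,130,120
a=cv2.resize(ctrl.get_image(n)[y:y+h,x:x+w,::-1],(650,600),interpolation=cv2.INTER_CUBIC)
for dc,c in((-.07,(255,0,0)),(0,(0,0,255))):
    s[4]=3.927+dc
    for L in ([(-.088,.034,-.004),(-.088,-.034,-.004)],[(-.048,-.078,-.008),(.048,-.078,-.008)]):
        q=(proj(n,deck(s,L))-[x,y])*5
        cv2.line(a,*[tuple(int(v) for v in p) for p in q],c,1)
cv2.imwrite('pics/e.png',a)
E
```

```text
time: 23.9
position: [0.5843, 0.3445, 0.225]
tool_rot: [-2.14, -2.293, -0.002]
ft_force: [-0.1, 0.5, -0.8]
grip_width: 0.353
grip_force: 0.0
```

View pics/e.png

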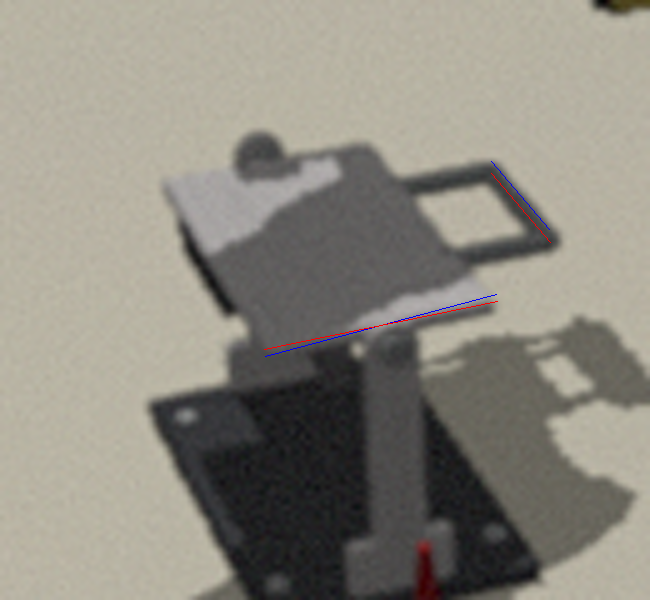

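The deck is inverted at its stop (its edge from (255,350) to (495,308) matches the stop model), the bar is at the back and the gripper is clear.

```bash
python3 -c "
from bench import ctrl
print(ctrl.close_job())"
```

```text
the job is handed in; nothing more can be done
None
```

The job is handed in: the carrier was seated and latched, and the tug showed the latch holding (it spiked to about 31 N, above the 10–15 N asked, then I repeated it at 12 N); the deck was then swung over to its stop and released, but the deck hid the carrier in the last picture, so I didn't see it hanging.

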